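# Check the coating at the marked spot on an aluminium enclosure

## Robot

A 7-joint arm with a two-finger parallel gripper is mounted at the origin on the work surface. World frame = base frame: x ahead of the robot, y to its left, z up, the work surface at z = 0. Lengths are in m, angles in rad, forces in N, time in s.
With the tool pointing down it reaches from about 0.35 to 0.9 m from the base axis. Payload 7.2 kg.
Tool frame: the origin (TCP) lies between the finger pads; the fingertips stand 19 mm ahead of it and the grasp point (between the pads) is the TCP; z points along the fingers, y is the line along which they close (so a half turn about z gives the same grasp; the last joint's range is limited). The gripper opens to 85 mm and grips with 20 to 120 N. Pads are 22 mm wide; open, the fingers measure 114 mm over their backs; the gripper's body (76 mm by 85 mm) begins 54 mm behind the grasp point. The pads swing forward as they close: fully open they stand 13 mm farther back than shut.
Start: joints at [-1.204, 0.411, -0.013, 1.596, 0.006, 1.134, -0.082], TCP at [0.263, 0.567, 0.212] pointing down, gripper open.
Joint ranges: [-2.95, 2.95], [-0.29, 1.99], [-1.47, 1.44], [0.14, 2.54], [-1.03, 4.17], [0.13, 1.85], [-2.86, 2.86]. Speed limits (rad/s): [2.39, 2.39, 3.01, 3.01, 3.14, 3.14, 3.14].

## Interface

Orientations are given as a unit quaternion [x, y, z, w].
In Python, from bench import state, capture, finish_job gives the robot as it stands. The module is installed in compiled form; this text tells all that it offers.
- The arm moves only by the shell command python3 -m crank 'ROWS' [FORCE]. ROWS is JSON, a list that holds one entry, the list of rows, each a list of 5 numbers: the opening, from -1 (shut) to 1 (fully open), then the shift along the tool's x, y, z in cm, then the turn about the tool's z in degrees. A call has exactly 10 rows; each row is the pose to reach, as a shift and turn from the pose commanded when the call began, along the tool's axes at that moment; what a row does not reach only later rows make up. A row lasts 1/8 s, in which the tool goes at most 62.5 mm and 10.7 degrees, less where a joint would pass 70% of its speed; a pose out of reach is approached as far as the arm can. A call with a gripper value outside its range is refused whole. The fingers move at their own pace and stop on an object; FORCE is the grip in N (left out, the last holds). Time passes only in rows, so rows that repeat a pose let the fingers close, or fill a call up. It gives the time, the measured TCP pose, the force, the opening and the grip force at its end, in the units of the state.
- state(): the state, without advancing time (a new reading comes with each control period).
- capture(name): name is "side" or "top"; returns a dict with "pixels" (420x560x3 uint8, red, green, blue), "vertical_fov" (degrees; the focal length in pixels is half the picture's height over the tangent of half this angle, whatever the lens; pixels are square), "cx", "cy" (the principal point, pixels), "rvec" (rotation vector, rad) and "tvec" (3), from world to camera coordinates, as OpenCV has them. Camera axes: x right, y down, z forward; pixel columns grow to the right and rows downward; lengths in m; the calibration is good to about 2 mm. A picture is of the moment at which its call begins. There is no depth.
- finish_job(): hands the job in; it is judged then, once.
The state is a dict: "clock": time; "q": joint angles; "qvel": joint speeds; "joint_efforts": joint torques, N m; "eef_pos": TCP position; "tool_rot": TCP orientation; "contact_force": force on the tool from outside, world axes, zero at the start; "ft_torque": the same for the moment, N m; "width": opening from 0.0 (shut) to 1.0 (fully open); "grasp_force": force on a finger pad.
Only numpy, scipy, OpenCV 4.12 (cv2) and the standard library are available. Lean on these libraries where they do the work, as an engineer would, in place of code of your own. Each camera call takes 0.05 s, during which the arm holds its last target. There are 200 camera calls.

## Task

Two sawn-off pieces of aluminium (a short slotted profile and a short U-channel) have been left on the lid of the aluminium enclosure: first clear both into the scrap bin. Then take the coating thickness gauge out of its stand and hold it upright on the lid with its spring-loaded measuring foot wholly inside the inked ring (not on the cross), pressing gently so that the foot is pushed about half-way into the gauge and never jammed hard against the lid. Finish while you are still holding the gauge there, steady, and leave the other things on the bench where they are.

Things in the scene. Friction and masses are not known exactly. Their poses are not given: they have to be found in the camera images.
- enclosure: closed die-cast aluminium enclosure, 222 (its x) x 146 (its y) x 55 mm high, lying lid up and fixed to the bench; its flat lid face is level, 55 mm above the bench, with a countersunk screw at each corner. Origin: centre of its underside.
- ring_mark: ring drawn in black felt-tip on the lid, 30 mm across outside and 26 mm inside, no thickness to speak of; origin at its centre on the lid face. At the start one of the offcuts lies over it. (A felt-tip X, 26 mm across, elsewhere on the lid is not the measuring spot.)
- profile_offcut: sawn piece of square slotted aluminium profile, 36 (its x) x 20 (its y) x 20 mm high, about 25 g, lying loose on the lid; origin at the centre of its underside.
- profile_offcut_mid (a point): middle of the profile piece, 10 mm above its origin.
- channel_offcut: sawn piece of aluminium U-channel lying open side up, 40 (its x) x 24 (its y) x 20 mm high, walls 3 mm, along its x at y = +-12 mm, about 22 g, loose on the lid; origin at the centre of its underside.
- channel_offcut_mid (a point): middle of the channel piece, 10 mm above its origin.
- scrap_bin: open grey plastic bin, outside 130 (its x) x 110 (its y) x 75 mm high, walls and floor 3 mm, fixed to the bench; it may stand on the left or right side. Origin: centre of its underside.
- gauge_stand: off-white plastic stand for the gauge, fixed to the bench on the other side of the enclosure from the bin; 74 x 74 mm, 66 mm high in all; pocket open at the top (29 x 43 mm, 26 mm deep, floor 40 mm above the bench) and below it a 22 mm hole for the probe. Origin: centre of its underside; its x and y are those of the gauge standing in it.
- gauge: coating thickness gauge, 0.17 kg, upright in its stand: grey housing 26 (x) x 40 (y) x 100 mm tall, screen on its -x face, ribbed grips on its y sides (50 to 94 mm up); below it a collar 18 mm across, 24 mm long, then the foot. Origin: centre of the housing's underside (40 mm above the bench in the stand), z up; 74 mm of housing show above the stand. Lift it straight up 65 mm or more.
- gauge_foot (a joint): how far the measuring foot is pushed in, m: 0 = fully out, 0.008 = fully in against its stop. A spring pushes it out: about 1.5 N to start it moving, 3.5 N at half-way, 5.5 N at the stop.
- foot_tip (a point): centre of the flat steel end of the measuring foot, 10 mm across; with the foot fully out it lies on the gauge's axis 34 mm below the gauge's origin.
- printed_bar_a: grey printed bar with two brass inserts, 70 x 22 x 10 mm, loose, on the left near the robot; bystander.
- printed_bar_b: the same kind of printed bar on the right near the robot; bystander.
- tall_block: plain aluminium block standing on end, 45 x 32 x 110 mm, loose, left rear; bystander, origin at the centre of its underside.
- flux_bottle: small white bottle with black cap, 34 mm across, 65 mm high, loose, right rear; bystander.
- tape_roll: roll of amber tape lying flat, 68 mm across, 19 mm high, loose, right rear; bystander.
- screwdriver: black-handled screwdriver 150 mm long, loose, right near the robot; bystander.
- tip_cleaner: round open steel tin with brass wool, 62 mm across, 34 mm high, loose, behind the enclosure; bystander.
Not all that is in view belongs to the job. Leave any blue or orange look-alike of the gauge_stand alone.

How it is judged:
By the outcome, as a careful person would: the job done as asked, in the order asked, and still so for the second after the job is handed in, while the arm keeps its last pose, push and grip.
It also fails if it takes over 64 s, if anything falls off the work surface, if the arm or the gripper's body presses on something with over 40 N, if the wrist force passes 120 N, or if a joint passes its speed limit or range.

## Working session

There is one attempt and no reset: what is moved stays moved. The work goes in short steps, Python scripts to look and compute and a shell command to move; the robot and the scene stay as the last step left them, time stands still between calls to the robot, and variables do not carry over. Pictures are saved under pics/ and viewed, at most 10 in all, crops included, and the job is handed in when it is done.

```bash
mkdir -p pics; cat > h.py <<'E'
import numpy as np, cv2
from bench import state, capture
def cam(n):
    c=capture(n); p=c["pixels"]; f=p.shape[0]/2/np.tan(np.radians(c["vertical_fov"])/2)
    K=np.array([[f,0,c["cx"]],[0,f,c["cy"]],[0,0,1]]); return p,K,np.array(c["rvec"],float),np.array(c["tvec"],float)
def save(p,name): cv2.imwrite("pics/"+name,cv2.cvtColor(p,cv2.COLOR_RGB2BGR))
def back(K,r,t,uv,z):
    R=cv2.Rodrigues(r)[0]; uv=np.atleast_2d(np.array(uv,float)); z=np.broadcast_to(z,len(uv))
    d=(np.linalg.inv(K)@np.c_[uv,np.ones(len(uv))].T).T@R; c=-R.T@t.ravel()
    return c+d*((z-c[2])/d[:,2])[:,None]
def proj(K,r,t,X): return cv2.projectPoints(np.atleast_2d(np.array(X,float)),r,t,K,None)[0][:,0]
E
python3 - <<'E'
from h import *
import pickle
D={}
for n in("top","side"):
    p,K,r,t=cam(n); D[n]=(p,K,r,t); save(p,n+"0.png"); R=cv2.Rodrigues(r)[0]; print(n,K[0],-R.T@t.ravel(),R.round(2).tolist())
pickle.dump(D,open("d0.pkl","wb")); s=state(); print(s)
E
```

```text
top [486.91623598   0.         274.44527011] [ 0.47014274 -0.00479687  1.30003044] [[0.01, -1.0, 0.0], [-1.0, -0.01, -0.05], [0.05, -0.0, -1.0]]
side [434.34009543   0.         274.68496086] [-0.18256866 -0.71485568  0.76863142] [[0.72, -0.69, -0.0], [-0.39, -0.41, -0.82], [0.57, 0.59, -0.57]]
{'clock': 0.1, 'q': array([-1.20420094,  0.41185374, -0.01272153,  1.59695559,  0.0055835 ,
        1.1343101 , -0.08220495]), 'qvel': array([-0.00019887, -0.00457678,  0.00040666, -0.00297961, -0.00091896,
       -0.00057345, -0.00026133]), 'joint_efforts': array([ 2.51061290e-03, -6.01824474e+01,  6.84019122e-01, -3.00090158e+01,
        1.39791495e-02,  6.41114399e-03,  7.31931823e-05]), 'eef_pos': array([0.26309021, 0.56640128, 0.21121801]), 'tool_rot': array([ 2.15679007e-01,  9.76464034e-01, -7.36284058e-04, -1.18283950e-04]), 'contact_force': array([ 0.69200008, -0.13837765, -1.26426604]), 'ft_torque': array([ 0.06277177, -0.00320473,  0.02418281]), 'grasp_force': 0.0, 'width': 0.998807308954317}
```

View pics/top0.png

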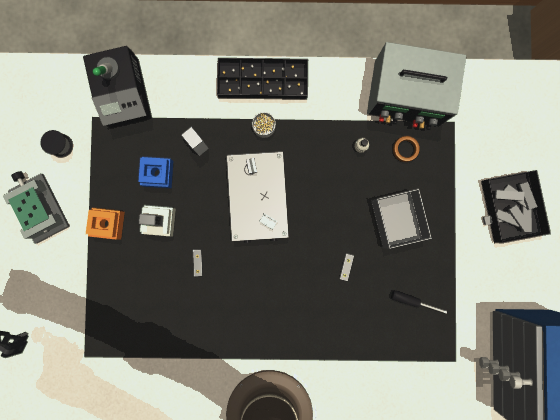

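View pics/side0.png

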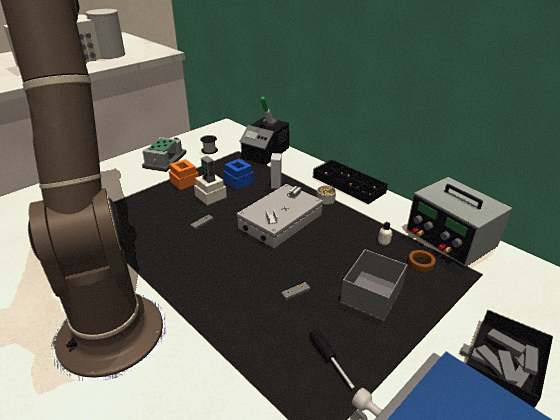

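The top view shows the enclosure around (258,196), with the channel offcut at (250,166), the profile at (267,221) and the X at (264,196). The bin is at (401,218), on the right. The stand with the gauge is at (157,221), with orange and blue look-alikes beside it. Next I'll zoom in.

```bash
python3 - <<'E'
from h import *; import pickle
D=pickle.load(open("d0.pkl","rb")); p=D["top"][0]; q=D["side"][0]
a=cv2.resize(p[146:246,222:294],None,fx=6,fy=6,interpolation=cv2.INTER_CUBIC)
b=cv2.resize(p[198:243,132:182],None,fx=6,fy=6,interpolation=cv2.INTER_CUBIC)
im=np.zeros((600,432+300,3),np.uint8); im[:600,:432]=a; im[:270,432:]=b
c=cv2.resize(q[150:210,185:235],None,fx=5.5,fy=5.5,interpolation=cv2.INTER_CUBIC); im[270:600,432:432+275]=c
save(im,"c0.png")
E
```

```text
(no output)
```

View pics/c0.png

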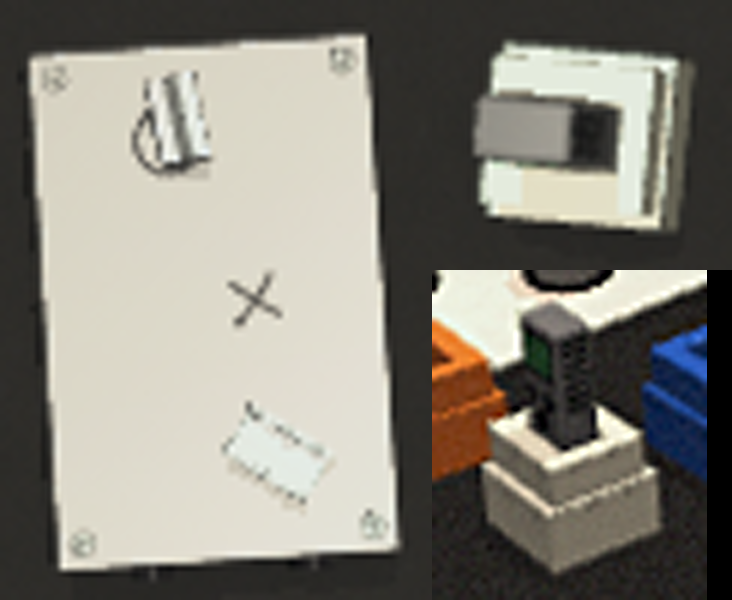

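```bash
cat > m.py <<'E'
from h import *; import pickle,sys
D=pickle.load(open("d0.pkl","rb"))
p,K,r,t=D["top"]
cr=lambda a:(np.array(a,float)+.5)/6-.5
enc=back(K,r,t,cr([(30,57),(367,35),(398,550),(61,570)])+[222,146],.055)
def yaw(v): return np.degrees(np.arctan2(v[1],v[0]))
print("enc",enc.round(4)[:,:2].tolist(),enc.mean(0).round(4),yaw(enc[0]-enc[3]),yaw(enc[1]-enc[2]))
prof=back(K,r,t,cr([(250,402),(332,460),(303,508),(222,450)])+[222,146],.075)
print("prof",prof.mean(0).round(4),yaw(prof[0]-prof[1]),yaw(prof[3]-prof[2]))
ch=back(K,r,t,cr([(148,78),(195,70),(212,155),(168,165)])+[222,146],.075)
print("chan",ch.mean(0).round(4),yaw(ch[0]-ch[3]),yaw(ch[1]-ch[2]))
print("ring",back(K,r,t,cr([168,140])+[222,146],.055).round(4))
g=back(K,r,t,cr([(475-432,93),(572-432,101),(570-432,163),(475-432,157)])+[132,198],.14)
print("gauge",g.mean(0).round(4),yaw(g[0]-g[1]),yaw(g[3]-g[2]))
b=back(K,r,t,[(370,198),(419,188),(432,236),(384,249)],.075); print("bin",b.round(3)[:,:2].tolist(),b.mean(0).round(4))
def box(c,yw,L,W,z0,z1):
    a=np.radians(yw);R=np.array([[np.cos(a),-np.sin(a)],[np.sin(a),np.cos(a)]])
    q=np.array([[L,W],[L,-W],[-L,-W],[-L,W]])/2@R.T+c[:2]
    return [np.c_[q,np.full(4,z)] for z in(z0,z1)]
P=dict(enc=(enc.mean(0),yaw(enc[0]-enc[3]),.222,.146,0,.055),prof=(prof.mean(0),yaw(prof[0]-prof[1]),.036,.02,.055,.075),
 chan=(ch.mean(0),yaw(ch[0]-ch[3]),.04,.024,.055,.075),gauge=(g.mean(0),yaw(g[0]-g[1])-90,.026,.04,.066,.14),stand=(g.mean(0),yaw(g[0]-g[1])-90,.074,.074,0,.04))
def over(n,u0,v0,w,h,s):
    p,K,r,t=D[n]; im=cv2.resize(p[v0:v0+h,u0:u0+w],None,fx=s,fy=s,interpolation=cv2.INTER_CUBIC).copy()
    for k,v in P.items():
        for q in box(*v):
            uv=((proj(K,r,t,q)-[u0,v0]+.5)*s-.5)
            cv2.polylines(im,[np.round(uv).astype(int)],True,(255,0,0) if k!="chan" else (0,0,255),1)
    return im
a=over("side",190,145,140,100,5); a=a[:500]; b=over("top",130,146,164,100,4)
save(np.vstack([cv2.resize(b,None,fx=.0+1,fy=1)])[:400],"o_top.png"); save(a,"o_side.png")
E
python3 m.py
```

```text
enc [[0.6724, 0.1183], [0.6838, -0.0262], [0.4632, -0.0421], [0.4529, 0.1011]] [0.5681 0.0378 0.055 ] 4.465616707106907 4.115172317966182
prof [0.5025 0.0098 0.075 ] 55.471684937130405 55.170101622841976
chan [0.6445 0.0523 0.075 ] 13.769383023993766 12.098227499046407
ring [[0.6373 0.0585 0.055 ]]
gauge [0.5027 0.2972 0.14  ] 86.03458198983925 87.1361022143437
bin [[0.565, -0.247], [0.592, -0.371], [0.471, -0.404], [0.437, -0.283]] [ 0.5163 -0.3263  0.075 ]
```

View pics/o_side.png

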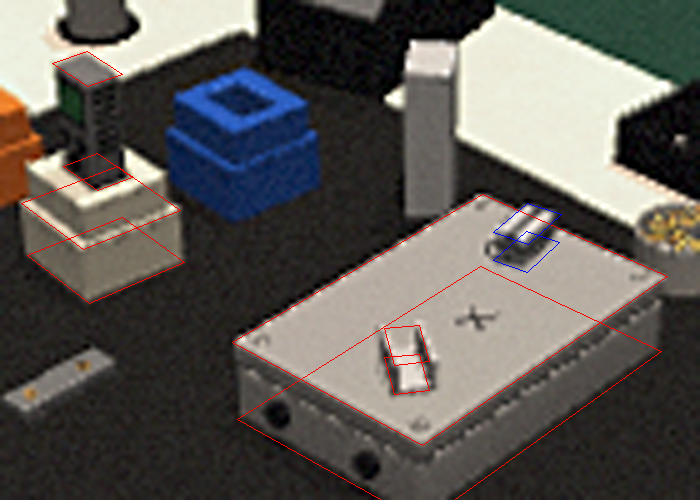

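View pics/o_top.png

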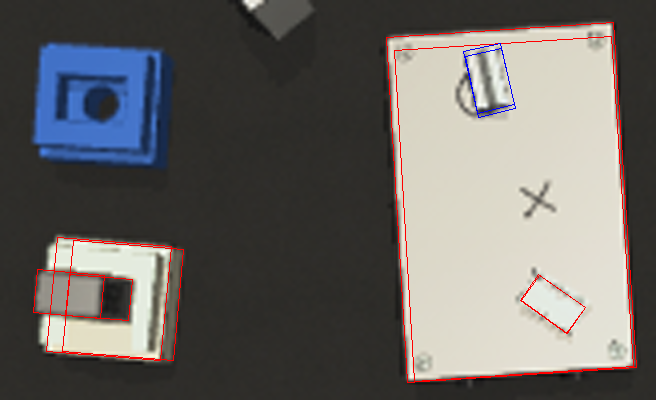

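The overlay fits in both views: side view profile at (407,360) and channel at (527,235), top view boxes on their objects. I'll write a helper that works out the move to a target.

```bash
cat > go.py <<'E'
import sys; import numpy as np
from scipy.spatial.transform import Rotation as Ro
from bench import state
x,y,z,w=map(float,sys.argv[1:5]); s=state(); R=Ro.from_quat(s["tool_rot"]); M=R.as_matrix()
d=M.T@(np.array([x,y,z])-s["eef_pos"]); cur=np.degrees(np.arctan2(M[1,1],M[0,1]))
dt=(cur-w+90)%180-90
print("shift cm",(d*100).round(2),"turn",round(dt,1),"or",round(dt-180*np.sign(dt),1),"yaw",cur.round(1),"tilt",np.degrees(np.arccos(-M[2,2])).round(2),"pos",s["eef_pos"].round(4),"q7",s["q"][6].round(2),"F",s["contact_force"].round(2),"t",s["clock"],s["width"])
E
python3 go.py .5025 .0098 .17 145.5
```

```text
shift cm [-45.16 -40.39   4.19] turn -80.4 or 99.6 yaw 65.1 tilt 0.09 pos [0.2631 0.5664 0.2112] q7 -0.08 F [ 0.69 -0.14 -1.26] t 0.1 0.998807308954317
```

```bash
python3 -m crank '[[[1,-3,-3,0,10],[1,-8,-7,0,20],[1,-13,-12,0,30],[1,-18,-16,0,40],[1,-23,-20,0,50],[1,-28,-25,1,60],[1,-33,-29,2,70],[1,-38,-34,3,80],[1,-42,-38,4,90],[1,-45.2,-40.4,4.2,99.6]]]'; python3 go.py .5025 .0098 .077 145.5
```

```text
clock: 1.35
eef_pos: [0.501, 0.0126, 0.1701]
tool_rot: [0.886, 0.463, -0.0, -0.0]
contact_force: [1.7, 0.5, 0.3]
width: 1.001
grasp_force: 0.0
shift cm [-0.15  0.29  9.31] turn -0.3 or 179.7 yaw -34.8 tilt 0.03 pos [0.501  0.0126 0.1701] q7 -0.55 F [1.66 0.47 0.28] t 1.35 1.000660769090081
```

```bash
python3 -m crank '[[[0.3,0,0,2,0],[0.3,0,0,5,0],[0.3,0,0,8,0],[0.3,0,0,9.3,0],[0.3,0,0,9.3,0],[-1,0,0,9.3,0],[-1,0,0,9.3,0],[-1,0,0,9.3,0],[-1,0,0,9.3,0],[-1,0,0,9.3,0]]]' 40; python3 go.py .5025 .0098 .077 145.5
```

```text
clock: 2.6
eef_pos: [0.5011, 0.0144, 0.0776]
tool_rot: [0.885, 0.466, 0.0, -0.0]
contact_force: [0.3, 0.9, 0.1]
width: -0.0
grasp_force: 0.0
shift cm [-0.3   0.38  0.06] turn -0.0 or 180.0 yaw -34.5 tilt 0.01 pos [0.5011 0.0144 0.0776] q7 -0.45 F [0.31 0.86 0.11] t 2.6 -0.0003148755092622897
```

```bash
python3 -m crank '[[[0.3,0,0,-1,0],[0.3,0,0,-4,0],[0.3,0,0,-8,0],[0.3,0,0,-12,0],[0.3,0,0,-15,0],[0.3,0,0,-15,0],[0.3,0,0,-15,0],[0.3,0,0,-15,0],[0.3,0,0,-15,0],[0.3,0,0,-15,0]]]'; python3 - <<'E'
from h import *
im=np.zeros((500,700+0,3),np.uint8)
p,K,r,t=cam("top"); q,K2,r2,t2=cam("side")
a=cv2.resize(p[146:246,222:294],None,fx=5,fy=5,interpolation=cv2.INTER_CUBIC)
b=cv2.resize(q[150:250,260:328],None,fx=5,fy=5,interpolation=cv2.INTER_CUBIC)
save(np.hstack([a,b]),"c1.png"); save(q,"s1.png");save(p,"t1.png")
import pickle; pickle.dump({"top":(p,K,r,t),"side":(q,K2,r2,t2)},open("d1.pkl","wb"))
E
```

```text
clock: 3.85
eef_pos: [0.5008, 0.0143, 0.227]
tool_rot: [0.885, 0.465, -0.0, -0.0]
contact_force: [0.8, 0.0, -0.4]
width: 0.65
grasp_force: 0.0
```

View pics/c1.png

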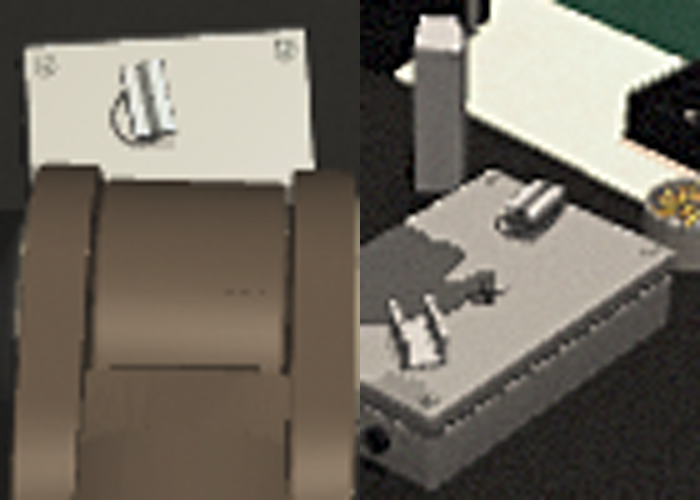

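```bash
python3 - <<'E'
from h import *; import pickle
D0=pickle.load(open("d0.pkl","rb"));D1=pickle.load(open("d1.pkl","rb"))
a=D0["side"][0][195:235,250:295];b=D1["side"][0][195:235,250:295]
p,K,r,t=D1["side"]
f=p.copy(); tcp=proj(K,r,t,[[.5008,.0143,.227],[.5008,.0143,.208],[.5008,.0143,.055]]); print(tcp)
for u in tcp: cv2.circle(f,tuple(np.round(u).astype(int)),2,(255,0,0),-1)
L=np.vstack([cv2.resize(x,None,fx=6,fy=6,interpolation=cv2.INTER_CUBIC) for x in(a,b)])
R=cv2.resize(f[80:240,190:350],(480,480),interpolation=cv2.INTER_CUBIC)
save(np.hstack([L,R]),"c2.png")
E
```

```text
[[268.89495319 165.08655411]
 [268.95133352 171.47955424]
 [269.36935357 218.87910938]]
```

View pics/c2.png

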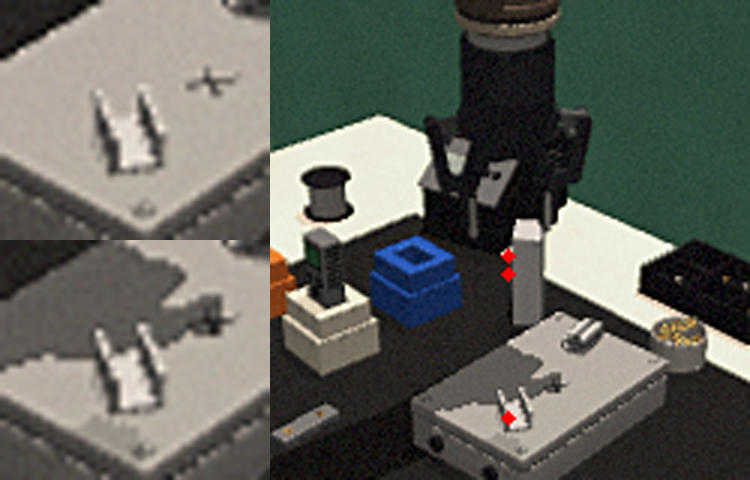

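```bash
python3 - <<'E'
from h import *; import pickle
a=pickle.load(open("d0.pkl","rb"))["side"][0].astype(int);b=pickle.load(open("d1.pkl","rb"))["side"][0].astype(int)
m=np.abs(a-b).max(2)>25
for v in range(100,200,2): print(v,"".join("#" if x else "." for x in m[v,232:312]))
E
```

```text
100 .....................################################...........................
102 .....................###########.####################...........................
104 ......................###########.###################...........................
106 ......................###############################...........................
108 .....................###########.####################...........................
110 .....................#############.##################...........................
112 ......................###############################...........................
114 ......................################################..........................
116 .....................#################################.##.#..##.................
118 ....................##########...#######################.#...#..................
120 .........#################.....#########################.########...............
122 ..........#############..........#..########..#..#.......#.######...............
124 ..........#########............##.#..#..##..#.#.........##..#####...........
[... 2449 characters left out ...]
....................
184 ................................................................................
186 ................................................................................
188 ................................................................................
190 ................................................................................
192 ................................................................................
194 ....................................#...........................................
196 ................................#########.......................................
198 .............................#################..................................
```

```bash
python3 - <<'E'
from h import *; import pickle
a=pickle.load(open("d0.pkl","rb"))["side"][0];b=pickle.load(open("d1.pkl","rb"))["side"][0]
g=lambda x:cv2.GaussianBlur(x,(3,3),0).astype(int).mean(2)
d=g(b)-g(a)
for v in range(140,184,2): print(v,"".join("#" if x>7 else "-" if x<-7 else "." for x in d[v,240:300]))
print(g(b)[150:180:2,254:262].astype(int)); 
E
```

```text
140 .....----------------.........................##.-----......
142 ......---------------....................-.###..............
144 ......--------------.....................####...............
146 ............--------.............#.......####...............
148 .............######......................####...............
150 ...............#####....................####---.............
152 ...............#####...................-.#.----.............
154 ................####.-.................--------.............
156 ................####...................------...............
158 ................####....................---.................
160 ........................--..................................
162 ............................................................
164 ............................................................
166 ............................................................
168 ............................................................
170 ............................................................
172 ............................................................
174 ............................................................
176 ............................................................
178 ............................................................
180 ............................................................
182 ............................................................
[[13 23 47 66 53 25 10  8]
 [18 23 44 65 54 26 11  9]
 [18 20 40 64 59 32 14  9]
 [11 21 47 71 66 37 18 15]
 [ 8 16 38 60 57 32 14 12]
 [10  9 11 14 15 14 13 12]
 [24 22 16 10 10 13 13 10]
 [29 29 29 29 29 29 26 24]
 [31 31 30 30 28 28 29 30]
 [34 34 36 34 29 28 32 34]
 [35 34 33 34 34 35 34 34]
 [36 33 34 33 31 30 31 32]
 [37 36 36 33 32 34 36 35]
 [37 36 37 34 32 35 35 34]
 [36 34 36 35 32 33 35 35]]
```

```bash
python3 -m crank '[[[0.3,-0.3,0.3,2,0],[0.3,-0.3,0.3,6,0],[0.3,-0.3,0.3,10,0],[0.3,-0.3,0.3,13,0],[0.3,-0.3,0.3,15,0],[0.3,-0.3,0.3,16,0],[0.3,-0.3,0.3,16.4,0],[0.3,-0.3,0.3,16.6,0],[0.3,-0.3,0.3,16.6,0],[0.3,-0.3,0.3,16.6,0]]]' 40; python3 go.py .5025 .0098 .060 145.5
python3 - <<'E'
from h import *; import pickle
a=pickle.load(open("d0.pkl","rb"))["side"][0];p,K,r,t=cam("side"); save(p,"s2.png")
print(proj(K,r,t,[[.5025,.0098,.055],[.5025,.0098,.075]]))
g=lambda x:cv2.GaussianBlur(x,(3,3),0).astype(int).mean(2)
d=g(p)-g(a)
for v in range(180,236): print(v,"".join("#" if x>12 else "-" if x<-12 else "." for x in d[v,235:305]))
E
```

```text
clock: 5.2
eef_pos: [0.5021, 0.0103, 0.0619]
tool_rot: [0.885, 0.466, 0.0, 0.0]
contact_force: [-0.6, -0.0, 0.0]
width: 0.649
grasp_force: 0.0
shift cm [-0.02  0.06  0.19] turn -0.0 or 180.0 yaw -34.5 tilt 0.06 pos [0.5021 0.0103 0.0619] q7 -0.41 F [-0.64 -0.05  0.03] t 5.2 0.6493095959791727
[[270.90291119 219.30199104]
 [270.86586424 213.48512944]]
180 ..........-----.......--------..--.----------------...###..----.......
181 ...........-----......---------.-..---------------....###..--.........
182 ...........-----.....-------------.-------------......###..--.........
183 ...........-----.......----------..------------........##..--.........
184 ...........----.........--------...------------.......--..............
185 ............---.........---..---...-------------.....-----.---........
186 .............---........-------....--------------....---------........
187 .............---........-------..----------------...----------........
188 .............----.......-------....--------------...---------.........
189 .............----.......-------......-------------..---------.......
[... 2752 characters left out ...]
.........................
227 ---........................------------...............................
228 ---..........................---------................................
229 ---............................-------................................
230 ------...........................----.................................
231 -------...........................--..................................
232 --------..............................................................
233 -------...............................................................
234 ---...................................................................
235 ......................................................................
```

```bash
python3 -m crank '[[[-1,0,0,0,0],[-1,0,0,0,0],[-1,0,0,0,0],[-1,0,0,0,0],[-1,0,0,0,0],[-1,0,0,0,0],[-1,0,0,0,0],[-1,0,0,0,0],[-1,0,0,0,0],[-1,0,0,0,0]]]' 40; python3 go.py .5025 .0098 .060 145.5
```

```text
clock: 6.5
eef_pos: [0.5018, 0.0102, 0.0614]
tool_rot: [0.885, 0.466, -0.0, -0.0]
contact_force: [-0.2, -0.6, -0.0]
width: 0.003
grasp_force: 0.0
shift cm [0.01 0.08 0.14] turn -0.0 or 180.0 yaw -34.5 tilt 0.0 pos [0.5018 0.0102 0.0614] q7 -0.41 F [-0.23 -0.61 -0.03] t 6.5 0.0034754329543965016
```

```bash
python3 - <<'E'
from h import *; import pickle
p,K,r,t=cam("side"); q,K2,r2,t2=cam("top"); pickle.dump({"side":(p,K,r,t),"top":(q,K2,r2,t2)},open("d2.pkl","wb"))
save(cv2.resize(p[150:245,220:320],(800,600)[:2] if 0 else (630,599),interpolation=cv2.INTER_CUBIC),"c3.png")
E
```

```text
(no output)
```

View pics/c3.png

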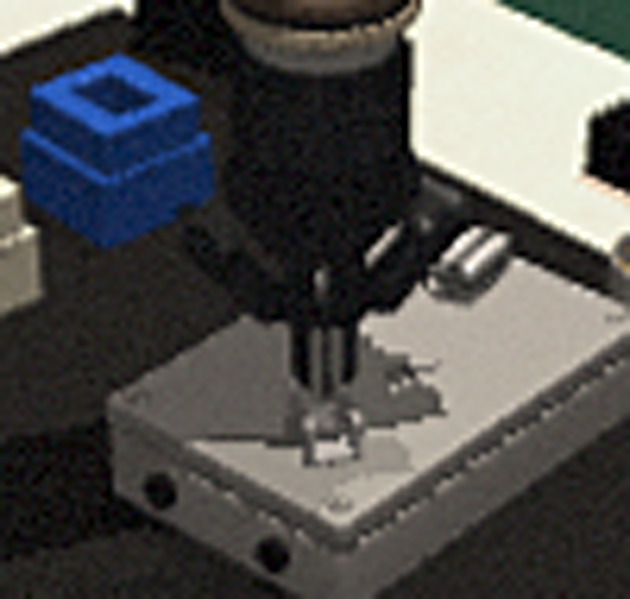

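```bash
python3 - <<'E'
from h import *; import pickle
D=pickle.load(open("d0.pkl","rb")); p,K,r,t=D["top"]
print(proj(K,r,t,[[.2631,.5664,.2112],[.2631,.5664,.192],[.2631,.5664,.25]]))
g=p.mean(2)
for v in range(322,372,2): print(v,"".join("#" if x<60 else "+" if x<130 else "." for x in g[v,0:50]))
p,K,r,t=pickle.load(open("d2.pkl","rb"))["side"]
print(proj(K,r,t,[[.5018,.0102,z] for z in(.042,.0614,.08,.1154,.1354,.1554)]))
g=p.mean(2)
for v in range(150,226,2): print(v,"".join("#" if x<45 else "+" if x<110 else "." for x in g[v,235:310]))
E
```

```text
[[ 13.63151381 324.80101222]
 [ 18.17910588 323.21726617]
 [  3.92833888 328.1802434 ]]
322 ..................................................
324 ..................................................
326 ..................................................
328 ..................................................
330 ..................................................
332 #########..............+##+.......................
334 ##########+.......+##+++++++......................
336 +...+################+######+.....................
338 +..+#######################+......................
340 #++######.....############+.......................
342 ########+#..+##############+......................
344 ##########################+.......................
346 +########################+........................
348 ++++####################+.........................
350 +++#+++################+..........................
352 ..+#++################+...........................
354 .+##############++................................
356 .++######++.......................................
358 ..................
[... 2877 characters left out ...]
++++++++++++++++###++#++##++++++++#++++.....................
210 ######+++++++++++++++++++++++++++#++##+##++++++++.........................+
212 ##++++++++++++++++++++++++++++++++++#++++++++++.+++++++................++++
214 ##+++++++++++++++++++++++++++++++++++.+++++++++++++++++.............+++++++
216 ##+++++++++++++++++++++++++++++++....++++..+++++++++.............++++++++++
218 ###+++++++++++++++++++++++++++++++.++++++++...................++++#.+++++++
220 ###++++++++++++............++++++++.....++.................++++++.+++++++++
222 ###+++++++++++++++...............++......+..............+++++..++++++++++++
224 ###+++++++++++++++++++...............................++++++++++++++++++++##
```

```bash
python3 -m crank '[[[-1,0,0,-2,0],[-1,0,0,-4,0],[-1,2,1,-4,0],[-1,4,2,-4,0],[-1,5.6,2.8,-4,0],[-1,5.6,2.8,-2,0],[-1,5.6,2.8,-0.5,0],[-1,5.6,2.8,0.3,0],[-1,5.6,2.8,0.5,0],[-1,5.6,2.8,0.5,0]]]'; python3 - <<'E'
from h import *; import pickle
D={n:cam(n) for n in("side","top")}; pickle.dump(D,open("d3.pkl","wb")); s=state(); print(s["eef_pos"],s["contact_force"],s["q"])
p,K,r,t=D["side"]; print(proj(K,r,t,[s["eef_pos"],s["eef_pos"]-[0,0,.019]]))
g=p.mean(2)
for v in range(170,220,1): print(v,"".join("#" if x<45 else "+" if x<110 else "." for x in g[v,250:320]))
E
```

```text
clock: 7.85
eef_pos: [0.5567, 0.0404, 0.0567]
tool_rot: [0.885, 0.465, 0.0, 0.0]
contact_force: [-0.6, 0.3, 0.5]
width: -0.0
grasp_force: 0.0
[0.55694135 0.04043702 0.05696656] [1.12467708 0.61370765 0.93562991] [-0.52560703  0.51936049  0.48783832  1.93355863 -0.3413123   0.76912065
 -0.44676631]
[[277.13508067 206.87796415]
 [277.11620976 212.20555975]]
170 +###########################################+.++...............+######
171 #+++########################################+++++...............######
172 ++++#######################################++#++#..............+######
173 +++#####################################+##+++###..............+######
174 +###########++#########################+.+#++#####.............+######
175 +#++###+###############################..+#++#####.............+######
176 ++++###################################.+##++#####.............#######
177 #+++#############################################..............+######
178 #++#############################################.................+####
179 ++++#########+#################################................
[... 2307 characters left out ...]
..............+++++++++++
211 .......................+.................................+++++.+++++++
212 .......................+................................++++++++++++++
213 ................+......++..............................+++++++++++++++
214 ................+......++............................+++++++++++++++++
215 ................++.....++..........................+++++.+++++++++++++
216 ................++......++........................+++++++++++++++++++#
217 .................+......+#.......................+++++++++++++++++++##
218 .................+++.....++....................+++++.+++++++++++++####
219 .................+++.....++...................++++..+++++++++++++#####
```

```bash
python3 -m crank '[[[-1,0,0,0.2,0],[-1,0,0,0.4,0],[-1,0,0,0.6,0],[-1,0,0,0.8,0],[-1,0,0,0.9,0],[-1,0,0,1.0,0],[-1,0,0,1.1,0],[-1,0,0,1.2,0],[-1,0,0,1.2,0],[-1,0,0,1.2,0]]]'
```

```text
clock: 9.2
eef_pos: [0.5566, 0.0405, 0.0445]
tool_rot: [0.885, 0.466, 0.0, -0.0]
contact_force: [-0.3, 0.6, -0.3]
width: -0.0
grasp_force: 0.0
```

```bash
python3 - <<'E'
from h import *
s=state(); print(s["eef_pos"],s["contact_force"])
g=cam("side")[0].mean(2)
for v in range(190,212,1): print(v,"".join("#" if x<45 else "+" if x<110 else "." for x in g[v,250:320]))
E
```

```text
[0.55662304 0.04047456 0.04447739] [-0.32047455  0.63926852 -0.31677791]
190 ###########################+############+..+.....+++#############++.++
191 ########################################+.+....++#+...#############..+
192 #######################################++#+...++##+.....+##########+..
193 ###################################..++#++++.++#++........+#######+++.
194 #####################+###########++..+.+#+#+++#++...........+#####++++
195 ################+++++++######+###+++.+.++++##+++...............####+++
196 ##############+++++++++###++#++##++++++++#+++++..................+#+++
197 #############++++++++++###++#++##+++++++#++++......................+++
198 ###########++++++++++++###++#++##++++++++............................+
199 #########++++++++++++++###++#++##+++++++..............................
200 ########+++++++++++++++###++#++##+++++......+.........................
201 ######+++++++++++++++++###++#++##+++++...+++++........................
202 #####+++++++++++++++++++##++#++##+++++++++++++........................
203 ###+++++++++++++++++++++##++#++#+++++++++++++++......................+
204 ##++++++++++++++++++++++##++#+++++++++++++++++......................++
205 ++++++++++++++++++++++++++++#++++++++++++++.......................++++
206 +++++++++++++++++++++++++++++++++++++++..........................+++++
207 +++++++++++++++++++++++++++++++++++............................++++#++
208 +++++..++++++++++++++++++++++++#+++++++.......................++++.+++
209 ........+...........+##..++++..++..+........................++++++++++
210 ...................................++......................+++++++++++
211 .......................+.................................+++++.+++++++
```

```bash
python3 -m crank '[[[-1,0,0,0.2,0],[-1,0,0,0.3,0],[-1,0,0,0.4,0],[-1,0,0,0.5,0],[-1,0,0,0.6,0],[-1,0,0,0.65,0],[-1,0,0,0.7,0],[-1,0,0,0.75,0],[-1,0,0,0.8,0],[-1,0,0,0.8,0]]]'; python3 go.py 0 0 0 0
```

```text
clock: 10.5
eef_pos: [0.5566, 0.0405, 0.0364]
tool_rot: [0.885, 0.466, -0.0, -0.0]
contact_force: [-0.2, -0.2, 0.5]
width: -0.001
grasp_force: 0.0
shift cm [-34.87 -43.57   3.64] turn -34.5 or 145.5 yaw -34.5 tilt 0.0 pos [0.5566 0.0405 0.0364] q7 -0.43 F [-0.24 -0.18  0.47] t 10.5 -0.0009197436744088158
```

```bash
python3 -m crank '[[[-1,0,0,0.05,0],[-1,0,0,0.1,0],[-1,0,0,0.15,0],[-1,0,0,0.2,0],[-1,0,0,0.25,0],[-1,0,0,0.3,0],[-1,0,0,0.35,0],[-1,0,0,0.4,0],[-1,0,0,0.4,0],[-1,0,0,0.4,0]]]'; python3 - <<'E'
from h import *
s=state(); print(s["eef_pos"],s["contact_force"])
g=cam("side")[0].mean(2)
for v in range(194,212,1): print(v,"".join("#" if x<45 else "+" if x<110 else "." for x in g[v,260:300]),g[v,272:285].astype(int))
E
```

```text
clock: 11.75
eef_pos: [0.5568, 0.0405, 0.0357]
tool_rot: [0.885, 0.465, 0.001, -0.001]
contact_force: [-12.3, -0.5, 38.0]
width: 0.003
grasp_force: 18.7
[0.55676566 0.04052572 0.03566887] [-12.2898142   -0.52231548  37.96620941]
194 #################+#############++++++++. [ 7  8 22 15 17 55 22  1 26 20 18 22 11]
195 #########################+##+++++##+++.. [16 20 10 21 23 31 27  2  6  9 21 14 10]
196 ####++++################+++++++#+++++... [16 16 18 21 10 18  4 20 21 11 14 22 83]
197 ###++++++++++##########+++++++++++++.... [58 29 14 15 20 25 14 33 23 10 11 88 96]
198 #++++++++++++####+#++##+++++++++........ [82 38 13  7 32 52 13 69 58 16 19 93 92]
199 +++++++++++++###++#++##++++++++......... [80 26 13 10 73 72 20 82 73 30 26 91 97]
200 +++++++++++++###++#++##++++++....+++.... [79 26 16 17 72 69 26 69 64 19 24 85 93]
201 +++++++++++++###++#++##++++++...++++.... [82 36 11 12 76 73 19 75 69 19 27 91 93]
202 +++++++++++++###++#++##+++++++++++++.... [79 25 13 11 73 66 15 75 67 24 27 89 91]
203 +++++++++++++###++#++##++++++++++++++... [77 25 15 12 73 72 13 81 68 29 19 90 96]
204 +++++++++++++###++#++##++++++++++++++... [94 41  2  3 78 69 15 74 63 20 35 91 97]
205 ++++++++++++++##++#++##++++++++++++..... [99 64 18  7 74 68 20 73 54  9 40 91 95]
206 ++++++++++++++##++#++#+++++++++......... [70 72 21  5 80 66 15 73 64 34 55 71 47]
207 ++++++++++++++++++#+++++#+.............. [60 64 47 52 76 70 13 79 69 62 65 61 27]
208 ++++++++++++++++++#+++#+#++++........... [59 60 48 58 78 55 31 62 67 50 35 80 44]
209 #........+++#..+++#++++..+.............. [ 42 172 132  61  48  49  44  48  49  60  97 146 150]
210 .........................++............. [141 145 161 144 141 145 142 143 140 141 147 155 155]
211 .............+.......................... [157  81 177 161 145 151 149 152 152 150 148 144 150]
```

```bash
python3 -m crank '[[[0.3,0,0,-4,0],[0.3,-1,-0.5,-7,0],[0.3,-4,-2,-7,0],[0.3,-5.6,-2.7,-7,0],[0.3,-5.6,-2.7,-5,0],[0.3,-5.6,-2.7,-2,0],[0.3,-5.6,-2.7,-1,0],[0.3,-5.6,-2.7,-0.6,0],[0.3,-5.6,-2.7,-0.6,0],[-1,-5.6,-2.7,-0.6,0]]]' 40;  python3 go.py .5025 .0098 .038 145.5
```

```text
clock: 13.05
eef_pos: [0.5032, 0.0097, 0.0391]
tool_rot: [0.885, 0.465, 0.001, 0.0]
contact_force: [-0.0, 0.8, 0.5]
width: 0.45
grasp_force: 0.0
shift cm [-0.03 -0.06  0.11] turn -0.0 or 180.0 yaw -34.5 tilt 0.07 pos [0.5032 0.0097 0.0391] q7 -0.38 F [-0.04  0.79  0.53] t 13.05 0.45031179558516493
```

```bash
python3 -m crank '[[[-1,0,0,0,0],[-1,0,0,0,0],[-1,0,0,0,0],[-1,0,0,0,0],[-1,0,0,-0.5,0],[-1,0,0,-3,0],[-1,0,0,-8,0],[-1,0,0,-13,0],[-1,0,0,-15,0],[-1,0,0,-15,0]]]' 40;  python3 go.py .515 -.327 .19 145.5
```

```text
clock: 14.3
eef_pos: [0.5035, 0.0098, 0.19]
tool_rot: [0.885, 0.466, 0.002, 0.0]
contact_force: [0.0, 0.4, -1.1]
width: 0.269
grasp_force: 39.4
shift cm [-27.1   20.03  -0.04] turn -0.0 or 180.0 yaw -34.5 tilt 0.2 pos [0.5035 0.0098 0.19  ] q7 -0.54 F [ 0.01  0.38 -1.1 ] t 14.3 0.26920144100520343
```

```bash
python3 -m crank '[[[-1,-2,1.5,0,0],[-1,-6,4.5,0,0],[-1,-10,7.5,0,0],[-1,-14,10.5,0,0],[-1,-18,13.5,0,0],[-1,-22,16.5,0,0],[-1,-25,18.5,0,0],[-1,-26.6,19.6,0,0],[-1,-27.1,20,0,0],[-1,-27.1,20,0,0]]]'; python3 go.py .515 -.327 .04 145.5
```

```text
clock: 15.55
eef_pos: [0.5141, -0.3259, 0.1879]
tool_rot: [0.885, 0.466, -0.0, -0.001]
contact_force: [-0.3, 0.4, 0.0]
width: 0.268
grasp_force: 39.4
shift cm [-0.04  0.15 14.79] turn 0.0 or -180.0 yaw -34.5 tilt 0.06 pos [ 0.5141 -0.3259  0.1879] q7 0.18 F [-0.26  0.39  0.03] t 15.55 0.26750205796438886
```

```bash
python3 -m crank '[[[-1,0,0,3,0],[-1,0,0,7,0],[-1,0,0,11,0],[-1,0,0,14,0],[-1,0,0,15,0],[-1,0,0,15,0],[0,0,0,15,0],[0,0,0,15,0],[0,0,0,13,0],[0,0,0,9,0]]]'; python3 go.py .6445 .0523 .19 103
```

```text
clock: 16.8
eef_pos: [0.5132, -0.3267, 0.0994]
tool_rot: [0.885, 0.465, -0.001, -0.001]
contact_force: [0.3, 0.1, 0.4]
width: 0.496
grasp_force: 0.0
shift cm [ 38.66 -10.68  -9.06] turn 42.5 or -137.5 yaw -34.5 tilt 0.11 pos [ 0.5132 -0.3267  0.0994] q7 0.24 F [0.3  0.05 0.4 ] t 16.8 0.495797749665471
```

```bash
python3 -m crank '[[[0.3,0,0,-5,0],[0.3,3,-1,-9,5],[0.3,8,-2,-9,10],[0.3,13,-3.6,-9,15],[0.3,18,-5,-9,20],[0.3,23,-6.4,-9,26],[0.3,28,-7.8,-9,32],[0.3,33,-9,-9,38],[0.3,37,-10.2,-9,42.5],[0.3,38.7,-10.7,-9,42.5]]]'; python3 - <<'E'
from h import *
p,K,r,t=cam("side"); save(p,"s5.png")
b=cv2.resize(p[240:325,335:415],None,fx=4,fy=4,interpolation=cv2.INTER_CUBIC); save(b,"bin5.png")
E
python3 go.py .6445 .0523 .038 103
```

```text
clock: 18.05
eef_pos: [0.6455, 0.0558, 0.1895]
tool_rot: [0.993, 0.115, 0.0, -0.0]
contact_force: [-1.4, -0.1, -0.4]
width: 0.651
grasp_force: 0.0
shift cm [-0.26  0.43 15.12] turn 0.3 or -179.7 yaw -76.7 tilt 0.09 pos [0.6459 0.0569 0.1892] q7 -1.12 F [1.38 1.77 0.92] t 18.1 0.6499736173630382
```

```bash
python3 -m crank '[[[0.3,0.2,0,4,0],[0.3,0.2,0,8,0],[0.3,0.2,0,12,0],[0.3,0.2,0,14,0],[0.3,0.2,0,15,0],[0.3,0.2,0,15.2,0],[0.3,0.2,0,15.2,0],[-1,0.2,0,15.2,0],[-1,0.2,0,15.2,0],[-1,0.2,0,15.2,0]]]' 40;  python3 go.py .6445 .0523 .038 103
```

```text
clock: 19.35
eef_pos: [0.6475, 0.0531, 0.0372]
tool_rot: [0.994, 0.113, 0.001, -0.0]
contact_force: [-0.5, 0.5, 5.1]
width: 0.224
grasp_force: 40.0
shift cm [-0.31  0.01 -0.08] turn -0.0 or 180.0 yaw -77.0 tilt 0.07 pos [0.6475 0.0531 0.0372] q7 -1.02 F [-0.49  0.49  5.14] t 19.35 0.22407716190420074
```

```bash
python3 -m crank '[[[-1,0,0,-0.5,0],[-1,0,0,-3,0],[-1,0,0,-8,0],[-1,0,0,-13,0],[-1,0,0,-15,0],[-1,0,0,-15,0],[-1,-1,2,-15,0],[-1,-2,6,-15,0],[-1,-3,10,-15,0],[-1,-4,14,-15,0]]]' 40;  python3 go.py .515 -.327 .19 -77
```

```text
clock: 20.6
eef_pos: [0.6375, -0.0953, 0.1845]
tool_rot: [0.994, 0.112, -0.002, 0.0]
contact_force: [-0.1, 0.1, -0.3]
width: 0.226
grasp_force: 39.4
shift cm [-17.12  19.85  -0.49] turn -0.1 or 179.9 yaw -77.1 tilt 0.19 pos [ 0.6375 -0.0953  0.1845] q7 -0.89 F [-0.12  0.11 -0.27] t 20.6 0.22602276774844585
```

```bash
python3 -m crank '[[[-1,-3,4,0,0],[-1,-7,8,0,0],[-1,-11,12,0,0],[-1,-14,16,0,0],[-1,-17,19.8,0,0],[-1,-17,19.8,3,0],[-1,-17,19.8,7,0],[-1,-17,19.8,11,0],[-1,-17,19.8,13.3,0],[-1,-17,19.8,13.3,0]]]'; python3 go.py .515 -.327 .055 -77
```

```text
clock: 21.85
eef_pos: [0.5148, -0.3236, 0.0505]
tool_rot: [0.994, 0.112, -0.003, -0.001]
contact_force: [0.5, -0.4, -0.2]
width: 0.226
grasp_force: 39.4
shift cm [-0.06  0.34 -0.45] turn -0.1 or 179.9 yaw -77.1 tilt 0.36 pos [ 0.5148 -0.3236  0.0505] q7 -0.37 F [ 0.47 -0.36 -0.16] t 21.85 0.22557155717888272
```

```bash
python3 -m crank '[[[0,0,0,0,0],[0,0,0,0,0],[0,0,0,0,0],[0,0,0,-3,0],[0,0,0,-8,0],[0.3,0,0,-14,0],[0.3,0,0,-18,0],[0.3,0,-4,-20,0],[0.3,0,-8,-20,0],[0.3,0,-12,-20,0]]]'; python3 - <<'E'
from h import *
p,K,r,t=cam("side"); q,K2,r2,t2=cam("top"); import pickle
pickle.dump({"side":(p,K,r,t),"top":(q,K2,r2,t2)},open("d4.pkl","wb"))
b=cv2.resize(p[240:325,335:415],(376,400),interpolation=cv2.INTER_CUBIC)
a=cv2.resize(q[146:246,222:294],(288,400),interpolation=cv2.INTER_CUBIC); save(np.hstack([a,b]),"c6.png")
E
python3 go.py .5027 .2972 .19 86.4
```

```text
clock: 23.1
eef_pos: [0.4911, -0.2056, 0.2541]
tool_rot: [0.994, 0.113, 0.001, -0.0]
contact_force: [0.8, 0.0, 0.5]
width: 0.645
grasp_force: 0.0
shift cm [ 12.59 -48.3    6.53] turn 16.9 or -163.1 yaw -76.7 tilt 0.2 pos [ 0.4913 -0.2021  0.2536] q7 -0.77 F [ 0.46 -0.3   0.56] t 23.2 0.6479015769480594
```

View pics/c6.png

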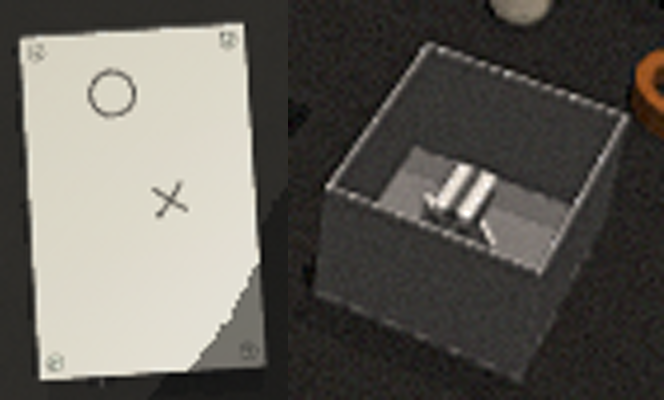

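```bash
python3 -m crank '[[[0.8,1,-3,0,2],[0.8,2.4,-9,0,4],[0.8,4,-15,0,6],[0.8,5.4,-21,0,8],[0.8,7,-27,1,10],[0.8,8.6,-33,2,12],[0.8,10.2,-39,4,14],[0.8,11.6,-44.5,6,16.5],[0.8,12.6,-48,6.5,16.5],[0.8,12.6,-48,6.5,16.5]]]'; python3 - <<'E'
from h import *; import pickle
p,K,r,t=pickle.load(open("d4.pkl","rb"))["top"]; g=p.mean(2)
u0,v0=241,160; c=g[v0:v0+19,u0:u0+18]; w=np.clip(np.median(c)-c-12,0,None); V,U=np.mgrid[v0:v0+19,u0:u0+18]
m=w>0; (cu,cv),ax,an=cv2.fitEllipse(np.c_[U[m],V[m]].astype(np.float32)); print(cu,cv,ax,(w*U).sum()/w.sum(),(w*V).sum()/w.sum())
print(back(K,r,t,[cu,cv],.055))
p,K,r,t=pickle.load(open("d4.pkl","rb"))["side"]; print(proj(K,r,t,back(*pickle.load(open("d4.pkl","rb"))["top"][1:],[cu,cv],.055)))
g=p.mean(2)
for v in range(182,206): print(v,"".join("#" if x<70 else "+" if x<130 else "." for x in g[v,278:310]))
E
python3 go.py .5027 .2972 .074 86.4
```

```text
clock: 24.45
eef_pos: [0.5058, 0.2925, 0.1875]
tool_rot: [1.0, -0.028, -0.0, 0.0]
contact_force: [-1.0, -0.6, -0.4]
width: 0.898
grasp_force: 0.0
249.59144592285156 169.00587463378906 (11.002579689025879, 11.356171607971191) 249.49994791124075 168.83779560370868
[[0.63711928 0.05846854 0.055     ]]
[[291.74599416 194.89859187]]
182 +++###################+.........
183 +++#####################+.......
184 +++####...+###############+.....
185 ++###+......+###############+...
186 ++#+...++.....+###############+.
187 ++...............###############
188 +..................+############
189 .....................###########
190 .......................+########
191 .........................+######
192 ...........+.+++............####
193 .........++......+............+#
194 .........+........#.............
195 .........#........+.............
196 ..........+.....+++.............
197 ...........+.++++...............
198 ................................
199 ................................
200 ................................
201 ................................
202 ................................
203 ................................
204 ................................
205 ................................
shift cm [-0.33 -0.46 11.35] turn 0.4 or -179.6 yaw -93.2 tilt 0.05 pos [0.5058 0.2925 0.1875] q7 -1.9 F [-0.97 -0.62 -0.42] t 24.45 0.8980124370270958
```

```bash
python3 -m crank '[[[0.8,-0.3,-0.3,3,0],[0.8,-0.3,-0.4,7,0],[0.8,-0.3,-0.4,9.5,0],[0.8,-0.3,-0.4,11,0],[0.8,-0.3,-0.4,11.3,0],[0.8,-0.3,-0.4,11.3,0],[-1,-0.3,-0.4,11.3,0],[-1,-0.3,-0.4,11.3,0],[-1,-0.3,-0.4,11.3,0],[-1,-0.3,-0.4,11.3,0]]]' 50; python3 go.py .5027 .2972 .074 86.4
```

```text
clock: 25.7
eef_pos: [0.5038, 0.2946, 0.076]
tool_rot: [1.0, -0.03, 0.0, -0.001]
contact_force: [0.8, 4.4, 3.7]
width: 0.469
grasp_force: 49.6
shift cm [-0.13 -0.25  0.2 ] turn 0.1 or -179.9 yaw -93.5 tilt 0.11 pos [0.5038 0.2946 0.076 ] q7 -1.81 F [0.83 4.44 3.69] t 25.7 0.4690967612987782
```

```bash
python3 -m crank '[[[-1,0,0,-0.3,0],[-1,0,0,-1,0],[-1,0,0,-2.5,0],[-1,0,0,-4.5,0],[-1,0,0,-7,0],[-1,0,0,-9.5,0],[-1,0,0,-11.5,0],[-1,0,0,-12.5,0],[-1,0,0,-12.5,0],[-1,0,0,-12.5,0]]]'; python3 go.py .638 .0585 .20 86.4; python3 - <<'E'
from h import *; import pickle
D={n:cam(n) for n in("side","top")}; pickle.dump(D,open("d5.pkl","wb")); s=state(); e=s["eef_pos"]
p,K,r,t=D["side"]
o=e-[0.001,0,.036]
for n,z in(("top",.1),("org",0),("collar",-.024),("tip",-.034)): print(n,proj(K,r,t,o+[0,0,z]))
g=p.mean(2)
for v in range(120,190): print(v,"".join("#" if x<45 else "+" if x<110 else "." for x in g[v,180:240]))
E
```

```text
clock: 26.95
eef_pos: [0.5029, 0.2932, 0.1997]
tool_rot: [1.0, -0.031, -0.001, 0.0]
contact_force: [0.0, 0.1, -2.5]
width: 0.468
grasp_force: 49.7
shift cm [ 1.492e+01  2.260e+01 -2.000e-02] turn 0.1 or -179.9 yaw -93.5 tilt 0.08 pos [0.5029 0.2932 0.1997] q7 -1.92 F [ 0.05  0.11 -2.52] t 26.95 0.4683056932430747
top [[203.85132638 121.22351715]]
org [[206.86773157 151.90441547]]
collar [[207.55393092 158.88398585]]
tip [[207.83577771 161.75074691]]
120 .........++++++++##+#+++####+##########+.............#++++++
121 .........+++++++++++#+######+#########................++++++
122 .........+++++++++#++++++#############..................+##+
123 .........++++++++####++#+#############.....................+
124 .........++++++++####+#++##########++.......................
125 .........+++++++++#####+++#######+..........................
126 .........++++++++####+##+#++#####...........................
127 ..........+++++++####+##+#++#####...........................
128 ..........++++##.+######+#++#####...........................
129 ..........+##+....+#####+#++#####+.......................
[... 3203 characters left out ...]
+++++++.......++++++++++++....+..+#####++#####++++
180 ++++++++++++++++++........+++++++++++......+##+#++#######++#
181 +++++++++++++++++++........++++++..........+#######+#######+
182 +++++++++++++++++++++.......++..........++.+####+##+#+##+#++
183 ++++++++++++++++++++++...............++++..+####+########+##
184 ++++++++++++++#++++++++............+++.+++.+#######+#+##++++
185 +++++++++++###+++++++++++......+++++.+.++.+.+#######+###+###
186 +++++++++#####++++++++++++....++++.+....+++...+#######+##+++
187 +++++++#######+++...++++++++++++...++++++....+########+#++++
188 +++###########+++....+++++++++..+.+++++.....+++#########+++#
189 ##############+++++....+++++.+++++++....++++..+#############
```

```bash
python3 -m crank '[[[-1,0.8,1.2,0,0],[-1,2.5,3.8,0,0],[-1,4.8,7.2,0,0],[-1,7.2,11,0,0],[-1,9.6,14.5,0,0],[-1,11.9,18,0,0],[-1,13.6,20.6,0,0],[-1,14.7,22.2,0,0],[-1,14.9,22.6,0,0],[-1,14.9,22.6,0,0]]]'; python3 go.py .638 .0585 .130 86.4
```

```text
clock: 28.3
eef_pos: [0.6381, 0.0585, 0.2002]
tool_rot: [1.0, -0.031, -0.0, 0.0]
contact_force: [-0.3, 0.3, -1.7]
width: 0.467
grasp_force: 49.8
shift cm [-0.    0.    7.02] turn 0.1 or -179.9 yaw -93.5 tilt 0.03 pos [0.6381 0.0585 0.2002] q7 -1.45 F [-0.35  0.29 -1.65] t 28.3 0.46686722230844296
```

Descending to just above contact, then checking in the side camera.

```bash
python3 -m crank '[[[-1,0,0,1,0],[-1,0,0,2.5,0],[-1,0,0,4,0],[-1,0,0,5.5,0],[-1,0,0,6.5,0],[-1,0,0,7,0],[-1,0,0,7,0],[-1,0,0,7,0],[-1,0,0,7,0],[-1,0,0,7,0]]]'; python3 go.py .638 .0585 .121 86.4;  python3 - <<'E'
from h import *
p,K,r,t=cam("side"); s=state(); e=s["eef_pos"]; o=e-[0.001,0,.036]
for n,X in(("org",o),("tip",o-[0,0,.034]),("ring",[.6371,.0585,.055])): print(n,proj(K,r,t,X))
g=p.mean(2)
for v in range(165,202): print(v,"".join("#" if x<50 else "+" if x<110 else "." for x in g[v,270:315]))
save(cv2.resize(p[140:215,255:325],(560,600),interpolation=cv2.INTER_CUBIC),"c7.png")
E
```

```text
clock: 29.55
eef_pos: [0.6385, 0.0589, 0.1308]
tool_rot: [1.0, -0.031, 0.0, -0.0]
contact_force: [0.6, -0.6, -2.2]
width: 0.462
grasp_force: 49.8
shift cm [-0.05  0.04  0.98] turn 0.1 or -179.9 yaw -93.5 tilt 0.03 pos [0.6385 0.0589 0.1308] q7 -1.4 F [ 0.56 -0.55 -2.24] t 29.55 0.46192598125784473
org [[292.00920652 183.69174228]]
tip [[291.76127949 193.24401013]]
ring [[291.73424677 194.8969832 ]]
165 ..+++++++++.....#######+##++#####............
166 .++++++++++.....##########++#####............
167 +++++++++++....+#######+##++#####............
168 +++++++++++.....#####++++#++####............+
169 ++++++++++#.....#######+##+++#..............#
170 #++++++++++.....######++###+#+..............#
171 #++++++++++....+##+####+#####...............#
172 #++++++++++....+#######+#####..............+#
173 #++++++++++#+..+#######+#####..............+#
174 #++++++++++###+########+#####..............+#
175 #++++++++++#####+####++++####..............+#
176 #++++++++++##########+#+++###..............##
177 #++++++++++########+#++++####..............##
178 #++++++++++###########+++####...............
[... 451 characters left out ...]

188 ########+++++++++++#####+++##############+...
189 #######++++++++++++#####+++++##############+.
190 #####++++++++++++++####++++++..+#############
191 ####+++++++++++++++++++++++++.....###########
192 ##+++++++.++++++++++++++++++++......+########
193 ++++#.......+++++##+++++++++++........+######
194 +................+#+++++++#+++.++.......+####
195 .................+.+++++++#++++++++.......+##
196 ..................++++++++++++++++++.........
197 .....................++++.+++++++............
198 ............................++++.............
199 .............................................
200 .............................................
201 .............................................
```

View pics/c7.png

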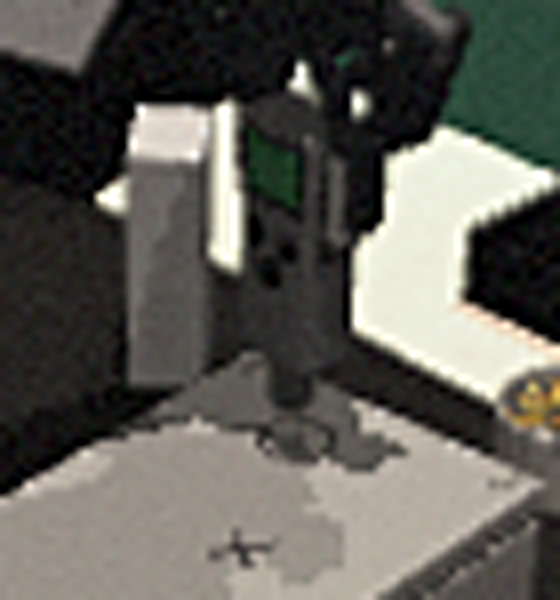

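```bash
python3 -m crank '[[[-1,-0.05,0,0.2,0],[-1,-0.05,0,0.35,0],[-1,-0.05,0,0.45,0],[-1,-0.05,0,0.55,0],[-1,-0.05,0,0.65,0],[-1,-0.05,0,0.7,0],[-1,-0.05,0,0.75,0],[-1,-0.05,0,0.8,0],[-1,-0.05,0,0.8,0],[-1,-0.05,0,0.8,0]]]'; python3 - <<'E'
from h import *
for i in range(6): cam("side"); s=state(); print(s["eef_pos"].round(4),s["contact_force"].round(2),s["width"])
E
```

```text
clock: 30.85
eef_pos: [0.6379, 0.0589, 0.1225]
tool_rot: [1.0, -0.031, 0.0, -0.0]
contact_force: [-0.4, -0.6, 1.0]
width: 0.463
grasp_force: 50.0
[0.6379 0.0589 0.1225] [ 0.18 -0.06  0.6 ] 0.4624699941358894
[0.6379 0.0589 0.1225] [-0.08  0.29  0.87] 0.4630752417516845
[0.6379 0.0589 0.1225] [-0.73  0.93  1.12] 0.47035324720886235
[0.6379 0.0589 0.1225] [-1.03  0.06  0.3 ] 0.46434814630822946
[0.6379 0.0589 0.1225] [0.42 0.1  1.09] 0.46994667253220895
[0.6379 0.0589 0.1225] [-0.41  0.61 -0.13] 0.46858849548630854
```

```bash
python3 -m crank '[[[-1,0,0,0.03,0],[-1,0,0,0.06,0],[-1,0,0,0.09,0],[-1,0,0,0.12,0],[-1,0,0,0.15,0],[-1,0,0,0.16,0],[-1,0,0,0.16,0],[-1,0,0,0.16,0],[-1,0,0,0.16,0],[-1,0,0,0.16,0]]]'; python3 - <<'E'
from h import *
F=[]
for i in range(12): cam("side"); s=state(); F.append(s["contact_force"])
print(s["eef_pos"].round(4),np.mean(F,0),s["tool_rot"],s["width"],np.abs(s["qvel"]).max())
E
```

```text
clock: 32.4
eef_pos: [0.6378, 0.0589, 0.1208]
tool_rot: [1.0, -0.031, -0.0, -0.0]
contact_force: [1.0, 0.4, 1.3]
width: 0.465
grasp_force: 50.3
[0.6378 0.059  0.1209] [3.85143860e-04 8.48300113e-01 1.36651617e+00] [ 9.99530675e-01 -3.06337620e-02  1.89225576e-05 -4.00061649e-05] 0.46304988392662033 0.001779770833557775
```

```bash
python3 -c "
from bench import finish_job; print(finish_job())"
```

```text
the job is handed in; nothing more can be done
None
```

Both offcuts are in the scrap bin, and I handed the job in at about 33 s with the gauge held upright and steady on the lid, its foot at the centre of the ring and pushed in about 4 mm of 8 (inferred from height and force). Finding the grasp height took two empty closes over the channel and one light fingertip touch on the lid (about 38 N).

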